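# Hold the shelving brake off with the square key

## Task

The spring brake of a mobile-shelving drive must be held off while a colleague turns it: take the red-handled square key out of its wooden stand, put its tip into the square recess of the orange knob on the blue brake unit, and with the key push the knob down until its rim is flush with the top of the blue housing around it, neither proud of it nor sunk below it. Keep it there for at least two seconds and finish while still gripping the key and holding the knob down flush: do not let go. Leave the blue-handled driver and the other loose things on the table where they are.

Things in the scene. Friction and masses are not known exactly. Their poses are not given: they have to be found in the camera images.
- key: The square key, upright in one of the stand's holes, about 160 g. Origin: centre of its tip's flat end (10 mm above the table in the stand); z up its axis to the handle, x and y square to the flats. Tip 10 x 10 mm square steel; a 30 mm wide, 6 mm thick collar, underside 30 mm above the tip's end, rests on the stand; shank 14 mm round. The tip must rise 34 mm to leave the hole
- key_handle (a point): Middle of the key's red handle, 95 mm above its tip's end on the key's axis. Handle 26 x 26 mm square, 70 mm tall (60 to 130 mm above the tip's end), flats parallel to the tip's flats
- spare: Bystander: a driver of the same shape in the stand's other hole, with a blue handle and a round 10 mm tip. Origin: end of its tip. Leave it in the stand
- key_stand: Fixed wooden block, 70 (x) x 160 (y) x 40 (z) mm, origin at the centre of its underside. Two 12 mm square holes with flats along its axes, 34 mm deep, at y = -45 and +45 mm; either may hold the key
- brake_unit: Fixed blue brake unit, origin on the table below the knob's axis, z up. Housing 150 (x) x 130 (y) mm, flat top 100 mm above the table with a 48 mm square white-edged opening for the knob; base plate 190 x 170 mm; upright steel brake disc on its +y side, 98 to 116 mm from the origin, 104 mm across, top at 114 mm; a red shoe at the disc's +x edge backs off as the knob goes down
- knob: Captive orange knob, 42 x 42 mm square and 38 mm tall, sides parallel to the brake unit's x and y. Origin: centre of its underside; z up. It stands 10 mm proud of the housing top (rim 110 mm above the table) when free. In its top a 14 mm square recess, flats parallel to the knob's sides, 20 mm deep, with a 5 mm chamfered mouth (24 mm wide at the rim) that guides the key in
- knob_recess (a point): Centre of the recess floor, 20 mm below the knob's rim (90 mm above the table when the knob is free); axes as the brake unit
- knob_rim (a point): Centre of the knob's rim, at the height of its top face
- guard (a point): Centre of the opening in the housing, at the height of the housing's flat top (100 mm above the table), with which the rim has to be flush
- plunger (a joint): Downward travel of the knob in m: 0 free, 0.010 flush with the housing top, 0.016 hard stop. Spring: 4 N to start it, 12 N at flush, 17 N at the stop; it springs back when let go
- wrench: Bystander: steel wrench lying down. Origin: its underside
- grease_tin: Bystander: green tin, 72 mm across, 55 mm tall. Origin: centre of its underside
- mug: Bystander: white mug, 80 mm across, 90 mm tall. Origin: centre of its underside
- parts_tray: Bystander: grey tray, 130 x 190 x 40 mm, one divider. Origin: centre of its underside
- stamp: Bystander: dark wooden hand stamp, 38 mm across, 75 mm tall. Origin: centre of its underside

How it is judged:
By the outcome, as a careful person would: the job done as asked, in the order asked, and still so for the second after the job is handed in, while the arm keeps its last pose, push and grip.
It also fails if it takes over 48 s, if anything falls off the work surface, if the arm or the gripper's body presses on something with over 40 N, if the wrist force passes 120 N, or if a joint passes its speed limit or range.

## Robot

A 6-joint arm with a two-finger parallel gripper is mounted at the origin on the work surface. World frame = base frame: x ahead of the robot, y to its left, z up, the work surface at z = 0. Lengths are in m, angles in rad, forces in N, time in s.
With the tool pointing down it reaches from about 0.375 to 0.75 m from the base axis. Payload 9 kg.
Tool frame: the origin (TCP) lies midway between the tips of the shut fingers; the grasp point (between the pads) lies behind it (bot.tcp_to_grasp is the z of the grasp point in the tool frame, in m); z points along the fingers, y is the line along which they close (so a half turn about z gives the same grasp; the last joint's range is limited). The gripper opens to 85 mm and grips with 20 to 120 N. Pads are 22 mm wide; open, the fingers measure 114 mm over their backs; the gripper's body (76 mm by 85 mm) begins 54 mm behind the grasp point. The pads swing forward as they close: fully open they stand 13 mm farther back than shut.
Start: joints at [1.115, 0.104, 0.097, 1.564, 0, 1.353], TCP at [0.141, 0.583, 0.231] pointing down, gripper open.
Joint ranges: [-2.99, 2.99], [-0.84, 1.86], [-1.1, 1.16], [-1.84, 2.11], [-1.51, 1.56], [-3.14, 3.14]. Speed limits (rad/s): [2.22, 2.22, 2.57, 3.14, 3.14, 3.14].

## Interface

Orientations are given as a unit quaternion [w, x, y, z].
In Python, from rig import bot, get_image, ticket gives the robot as it stands.
- The arm moves only by the tool carry_out, never from a script. Its argument "commands" is a list of rows, each a list of 7 numbers: the shift along the tool's x, y, z in cm, then the turn, a rotation vector about the tool's x, y, z in degrees, then the opening in per cent of the stroke, from 0 (shut) to 100 (fully open). In form: [[tx, ty, tz, ax, ay, az, grip], ...]. A call has 1 to 12 rows; each row is the pose to reach, as a shift and turn from the pose commanded when the call began, along the tool's axes at that moment; what a row does not reach only later rows make up. A row lasts 1/8 s, in which the tool goes at most 62.5 mm and 10.7 degrees, less where a joint would pass 70% of its speed; a pose out of reach is approached as far as the arm can. A call with a gripper value outside its range is refused whole. The fingers move at their own pace and stop on an object; "force" is the grip in N (left out, the last holds). Time passes only in rows, so rows that repeat a pose let the fingers close. It gives the time, the measured TCP pose, the force, the opening and the grip force at its end, in the units of the state.
- bot.state(): the state, without advancing time (a new reading comes with each control period).
- get_image(name): name is "scene" or "top"; returns a dict with "image" (480x640x3 uint8, red, green, blue), "intrinsics" (3x3 intrinsics, pixels), "R" (3x3) and "t" (3): a world point X has camera coordinates R X + t. Camera axes: x right, y down, z forward; pixel columns grow to the right and rows downward; lengths in m; the calibration is good to about 2 mm. A picture is of the moment at which its call begins. There is no depth.
- ticket.close_job(): hands the job in; it is judged then, once.
The state is a dict: "clock": time; "joint_positions": joint angles; "dq": joint speeds; "tau": joint torques, N m; "tool_pos": TCP position; "eef_rot": TCP orientation; "wrist_force": force on the tool from outside, world axes, zero at the start; "wrist_torque": the same for the moment, N m; "finger_gap": opening from 0.0 (shut) to 1.0 (fully open); "grasp_force": force on a finger pad.
Only numpy, scipy, OpenCV 4.12 (cv2) and the standard library are available. Lean on these libraries where they do the work, as an engineer would, in place of code of your own. Each camera call takes 0.05 s, during which the arm holds its last target. There are 200 camera calls.

## Working session

There is one attempt and no reset: what is moved stays moved. The work goes in short steps, Python scripts to look and compute and a tool call to move; the robot and the scene stay as the last step left them, time stands still between calls to the robot, and variables do not carry over. Pictures are saved under pics/ and viewed, at most 10 in all, crops included, and the job is handed in when it is done.

Besides the shell and the picture viewer there is one more tool, called after "Request:" in YAML: its name, and indented under it one key for each argument. carry_out: Moves the arm, as the interface text tells. Its arguments: {"type":"object","properties":{"commands":{"type":"array"},"force":{"type":"number"}},"required":["commands"]}

```bash
ls; mkdir -p pics; python3 - <<'E'
from rig import bot,get_image
import cv2
for n in("scene","top"):
    d=get_image(n);cv2.imwrite(f"pics/{n}0.png",d["image"][:,:,::-1]);print(n,d["intrinsics"],d["R"],d["t"])
print(bot.state(),bot.tcp_to_grasp)
E
```

```text
pics
scene [[526.10320853   0.         323.814231  ]
 [  0.         526.10320853 244.64685405]
 [  0.           0.           1.        ]] [[ 0.34771759  0.93750125 -0.01356051]
 [ 0.72777638 -0.27899306 -0.62650172]
 [-0.59112944  0.20797665 -0.77930206]] [-0.17760834 -0.37838351  1.68109476]
top [[451.08759748   0.         325.76612449]
 [  0.         451.08759748 237.44924696]
 [  0.           0.           1.        ]] [[ 0.01392912 -0.99987741  0.00715179]
 [-0.98650652 -0.01490904 -0.1630417 ]
 [ 0.16312834 -0.00478426 -0.98659326]] [-0.02535232  0.59715444  1.25107885]
{'clock': 0.1, 'joint_positions': array([ 1.11533602e+00,  1.04630651e-01,  9.65738618e-02,  1.56394067e+00,
       -1.83104840e-07,  1.35309831e+00]), 'dq': array([ 0.00071199, -0.00399008,  0.00278385,  0.00175977,  0.00137847,
       -0.00075631]), 'tau': array([ 5.47631731e-03, -5.58210146e+01,  5.04719496e+01,  1.31628569e-02,
       -2.95451364e-04,  4.65537838e-06]), 'tool_pos': array([0.14116936, 0.58284258, 0.2306201 ]), 'eef_rot': array([-1.98255932e-04,  1.18601301e-01,  9.92941776e-01, -5.66896566e-04]), 'wrist_force': array([ 0.04074081, -0.15313553,  0.3899268 ]), 'wrist_torque': array([ 0.00499274, -0.03075104, -0.01439861]), 'grasp_force': 0.0, 'finger_gap': 1.001914610623758} -0.0187
```

View pics/scene0.png

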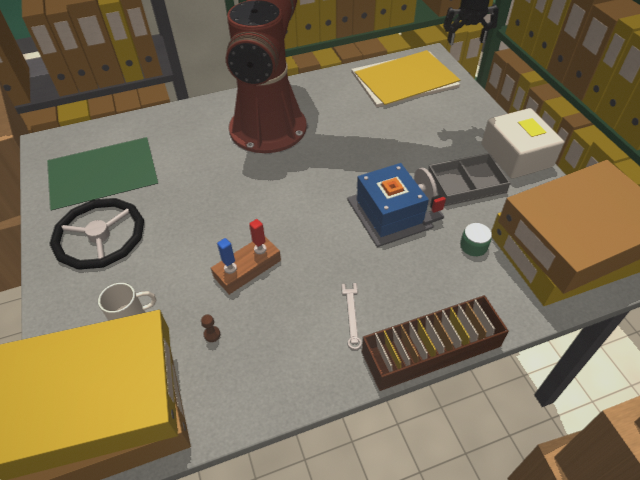

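View pics/top0.png

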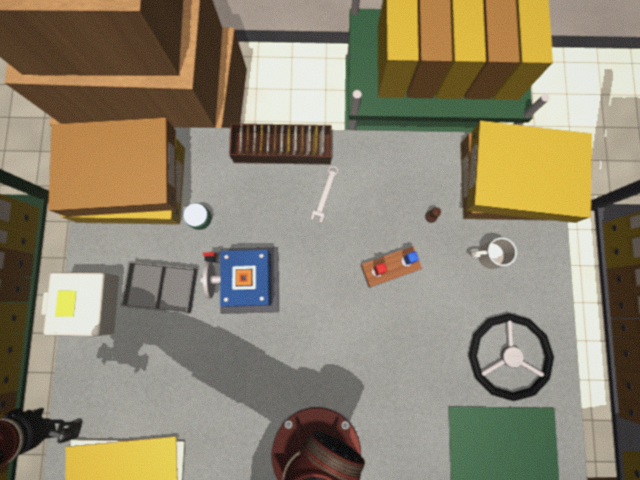

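The scene view shows the red key at about (258,233), the blue driver at (226,250) and the orange knob at (392,186). In the top view the key is at (380,268) and the knob at (243,278). Next I'll measure them with masks and triangulation.

```bash
cat > h.py <<'E'
import numpy as np,cv2
from rig import bot,get_image
def mask(im,lo,hi,roi):
    h=cv2.cvtColor(im,cv2.COLOR_RGB2HSV); m=cv2.inRange(h,lo,hi)
    z=np.zeros_like(m);x0,y0,x1,y1=roi;z[y0:y1,x0:x1]=m[y0:y1,x0:x1];return z
def big(m):
    return max(cv2.findContours(m,cv2.RETR_EXTERNAL,cv2.CHAIN_APPROX_NONE)[0],key=cv2.contourArea)
def cen(c):
    M=cv2.moments(c);return np.array([M['m10'],M['m01']])/M['m00']
def plane(d,px,z):
    r=d["R"].T@np.linalg.inv(d["intrinsics"])@[px[0],px[1],1];c=-d["R"].T@d["t"];return c+r*(z-c[2])/r[2]
def tri(ds,ps):
    P=[d["intrinsics"]@np.c_[d["R"],d["t"]] for d in ds]
    X=cv2.triangulatePoints(P[0],P[1],np.float64(ps[0]).reshape(2,1),np.float64(ps[1]).reshape(2,1)).ravel();X=X[:3]/X[3]
    e=[np.round((q:=p@np.r_[X,1])[:2]/q[2]-s,1) for p,s in zip(P,ps)];return X,e
E
python3 - <<'E'
from h import *
np.set_printoptions(precision=4,suppress=True)
s,t=get_image("scene"),get_image("top")
R={"key":[(s,(240,210,275,255)),(t,(365,255,392,282))],"knob":[(s,(375,170,412,200)),(t,(228,262,260,294))]}
for k,v in R.items():
    ps=[]
    for d,roi in v:
        if k=="key": m=mask(d["image"],(0,150,60),(6,255,255),roi)|mask(d["image"],(172,150,60),(180,255,255),roi)
        else: m=mask(d["image"],(5,130,120),(22,255,255),roi)
        c=big(m);ps.append(cen(cv2.convexHull(c)));print(k,cen(c),cv2.contourArea(c),cv2.boundingRect(c),cv2.minAreaRect(c))
    print(k,tri([v[0][0],v[1][0]],ps))
# housing top
ps=[]
for d,roi in((s,(345,155,440,240)),(t,(212,240,280,312))):
    m=mask(d["image"],(100,120,100),(125,255,255),roi);c=big(m);print("blue",cv2.minAreaRect(c),cv2.approxPolyDP(cv2.convexHull(c),3,True).reshape(-1,2).tolist())
m=mask(t["image"],(5,80,60),(20,255,255),(355,240,430,292));c=big(cv2.morphologyEx(m,cv2.MORPH_CLOSE,np.ones((9,9))));print("wood",cv2.minAreaRect(c))
for q in cv2.approxPolyDP(cv2.convexHull(c),3,True).reshape(-1,2): print(q,plane(t,q,.04))
for n,d,(x0,y0,x1,y1) in(("s",s,(200,205,290,295)),("t",t,(355,235,430,295)),("sk",s,(345,155,445,240)),("tk",t,(200,235,285,315))):
    globals()[n]=cv2.resize(d["image"][y0:y1,x0:x1],(390,290),interpolation=cv2.INTER_CUBIC)
cv2.imwrite("pics/crops.png",np.vstack([np.hstack([globals()['s'],globals()['t']]),np.hstack([sk,tk])])[:,:,::-1])
E
```

```text
key [257.2309 231.9274] 229.5 (250, 219, 15, 27) ((257.1919860839844, 232.05599975585938), (26.117277145385742, 11.627554893493652), 79.69515228271484)
key [380.7181 267.9113] 94.0 (375, 262, 12, 12) ((380.70001220703125, 268.1000061035156), (10.75174331665039, 10.75174331665039), 71.56504821777344)
key (array([ 0.5062, -0.1674,  0.1067]), [array([ 0.1, -0. ]), array([0.1, 0. ])])
knob [392.6041 185.8181] 202.5 (382, 178, 21, 17) ((392.300048828125, 185.90000915527344), (15.17893123626709, 17.708751678466797), 71.56504821777344)
knob [243.4439 277.12  ] 212.5 (236, 270, 16, 16) ((243.5, 277.5), (15.0, 15.0), 90.0)
knob (array([0.4752, 0.2053, 0.1002]), [array([ 0.3, -0. ]), array([0.3, 0.1])])
blue ((392.5999755859375, 187.80001831054688), (43.639434814453125, 58.8183708190918), 71.56505584716797) [[400, 163], [427, 199], [383, 214], [358, 177]]
blue ((244.17584228515625, 277.4671630859375), (55.08744812011719, 47.42225646972656), 88.87670135498047) [[267, 250], [268, 303], [221, 305], [221, 251]]
wood ((390.994873046875, 265.98565673828125), (24.898332595825195, 56.120052337646484), 70.46334838867188)
[413 247] [ 0.5747 -0.2698  0.04  ]
[421 268] [ 0.5141 -0.2917  0.04  ]
[369 286] [ 0.4604 -0.1421  0.04  ]
[363 263] [ 0.5261 -0.1249  0.04  ]
```

View pics/crops.png

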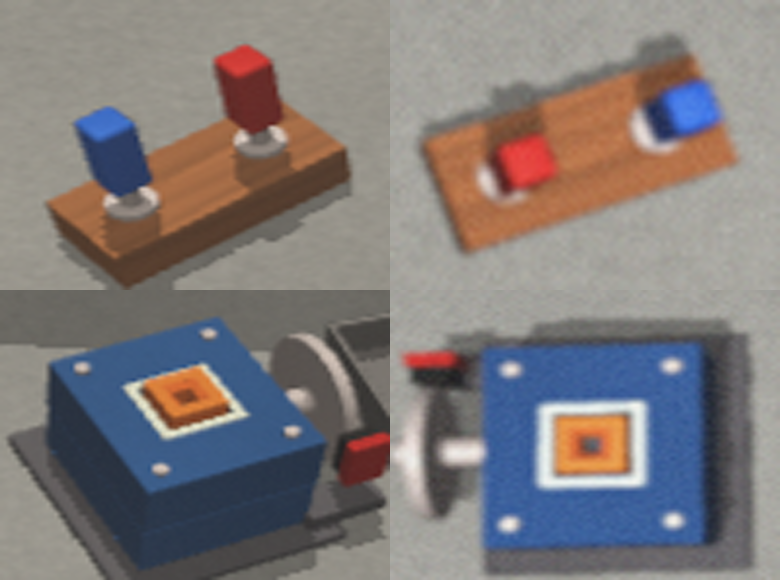

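The crops show the key leaning nowhere and the knob proud of the housing, with four screws visible on its top. I'll refine the knob centre and the yaw from the screws and the opening.

```bash
cat >> h.py <<'E'
from scipy.spatial.transform import Rotation as Ro
def go(p,yaw,tilt=True):
    """shift (cm) and rotvec (deg) in present tool axes to reach TCP p, tool down, tool y at yaw deg"""
    s=bot.state();q=s["eef_rot"];R=Ro.from_quat(np.r_[q[1:],q[0]])
    y=np.radians(yaw);yy=np.array([np.cos(y),np.sin(y),0]);zz=np.array([0,0,-1.]);T=Ro.from_matrix(np.c_[np.cross(yy,zz),yy,zz])
    print("shift",np.round(R.inv().apply(p-s["tool_pos"])*100,2),"turn",np.round(np.degrees((R.inv()*T).as_rotvec()),2))
E
python3 - <<'E'
from h import *
np.set_printoptions(precision=4,suppress=True)
s,t=get_image("scene"),get_image("top");res=[]
for d,roi in((s,(350,155,435,215)),(t,(218,246,270,308))):
    m=mask(d["image"],(0,0,150),(180,90,255),roi)
    cs=[c for c in cv2.findContours(m,cv2.RETR_LIST,cv2.CHAIN_APPROX_NONE)[0]]
    w=max(cs,key=cv2.contourArea);wc=cen(cv2.convexHull(w));r=cv2.minAreaRect(w)
    print("white",wc,r,plane(d,wc,.1))
    n,l,st,ce=cv2.connectedComponentsWithStats(m)
    P=[(plane(d,c,.1),c) for c,a in zip(ce[1:],st[1:,4]) if 3<=a<40];
    for p in P:print("  screw",p)
    res.append(wc)
    m=mask(d["image"],(5,130,120),(22,255,255),roi);c=big(m);print("knob",plane(d,cen(cv2.convexHull(c)),.11))
print(tri([s,t],res))
go(np.array([.45,.25,.25]),18.5)
E
```

```text
white [391.9706 187.0454] ((392.0, 186.99998474121094), (18.973663330078125, 27.828041076660156), 71.56504821777344) [0.4784 0.2017 0.1   ]
  screw (array([0.4156, 0.2487, 0.1   ]), array([398., 167.]))
  screw (array([0.3999, 0.1336, 0.1   ]), array([356., 174.]))
  screw (array([0.4549, 0.2714, 0.1   ]), array([412.2, 174.4]))
  screw (array([0.4192, 0.1531, 0.1   ]), array([365.6667, 176.8889]))
  screw (array([0.4306, 0.1124, 0.1   ]), array([353.    , 183.6667]))
  screw (array([0.5014, 0.2736, 0.1   ]), array([421.    , 185.8182]))
  screw (array([0.4577, 0.098 , 0.1   ]), array([351.8182, 192.0455]))
  screw (array([0.4462, 0.1088, 0.1   ]), array([354., 188.]))
  screw (array([0.5322, 0.2537, 0.1   ]), array([419.5, 195.8]))
  screw (array([0.5361, 0.1576, 0.1   ]), array([385.7273, 206.8182]))
  screw (array([0.5204, 0.0712, 0.1   ]), array([351.4167, 211.6667]))
knob [0.4837 0.1996 0.11  ]
white [243.579  277.1489] ((243.5, 277.0), (24.0, 23.0), 90.0) [0.476 0.206 0.1  ]
  screw (array([0.5606, 0.2576, 0.1   ]), array([226.1429, 246.1429]))
  screw (array([0.5367, 0.1611, 0.1   ]), array([260.9, 255.3]))
  screw (array([0.5317, 0.2569, 0.1   ]), array([225.9048, 256.5714]))
  screw (array([0.4692, 0.2726, 0.1   ]), array([218.9474, 279.3158]))
  screw (array([0.4152, 0.2702, 0.1   ]), array([218.7949, 299.3333]))
  screw (array([0.416 , 0.2517, 0.1   ]), array([225.6667, 299.125 ]))
  screw (array([0.42  , 0.1559, 0.1   ]), array([261.1905, 298.1429]))
knob [0.4748 0.2046 0.11  ]
(array([0.4756, 0.2048, 0.0966]), [array([ 0.5, -0.1]), array([0.6, 0.2])])
shift [-37.85 -25.1   -1.89] turn [-0.02  0.01 57.88]
```

Request:
carry_out:
  commands:
    - [-37.8,-25.1,-1.9,0,0,57.9,100]
    - [-37.8,-25.1,-1.9,0,0,57.9,100]
    - [-37.8,-25.1,-1.9,0,0,57.9,100]
    - [-37.8,-25.1,-1.9,0,0,57.9,100]
    - [-37.8,-25.1,-1.9,0,0,57.9,100]
    - [-37.8,-25.1,-1.9,0,0,57.9,100]
    - [-37.8,-25.1,-1.9,0,0,57.9,100]
    - [-37.8,-25.1,-1.9,0,0,57.9,100]
    - [-37.8,-25.1,-1.9,0,0,57.9,100]
  force: 90

```text
clock: 1.42
tool_pos: [0.4499, 0.2496, 0.2502]
eef_rot: [-0.0, 0.585, 0.811, -0.0]
wrist_force: [-0.6, 0.9, 0.1]
finger_gap: 0.997
grasp_force: 0.0
```

```bash
python3 -c "
from h import *
go(np.array([.5055,-.166,.2]),18.5)"
```

```text
shift [-41.2   -7.82   5.01] turn [-0.02 -0.02 -0.14]
```

Request:
carry_out:
  commands:
    - [-41.2,-7.8,3,0,0,0,100]
    - [-41.2,-7.8,3,0,0,0,100]
    - [-41.2,-7.8,3,0,0,0,100]
    - [-41.2,-7.8,3,0,0,0,100]
    - [-41.2,-7.8,3,0,0,0,100]
    - [-41.2,-7.8,3,0,0,0,100]
    - [-41.2,-7.8,3,0,0,0,100]
    - [-41.2,-7.8,5,0,0,0,100]
    - [-41.2,-7.8,5,0,0,0,100]

```text
clock: 2.55
tool_pos: [0.5056, -0.1635, 0.1989]
eef_rot: [-0.002, 0.584, 0.812, 0.0]
wrist_force: [0.3, 1.7, -0.7]
finger_gap: 1.002
grasp_force: 0.0
```

```bash
python3 - <<'E'
from h import *
go(np.array([.5055,-.166,.086]),18.5)
s,t=get_image("scene"),get_image("top")
a=cv2.resize(s["image"][130:310,180:340],(400,450));b=cv2.resize(t["image"][180:340,320:460],(394,450))
cv2.imwrite("pics/pre.png",np.hstack([a,b])[:,:,::-1])
E
```

```text
shift [-0.26 -0.07 11.29] turn [-0.09 -0.15  0.04]
```

View pics/pre.png

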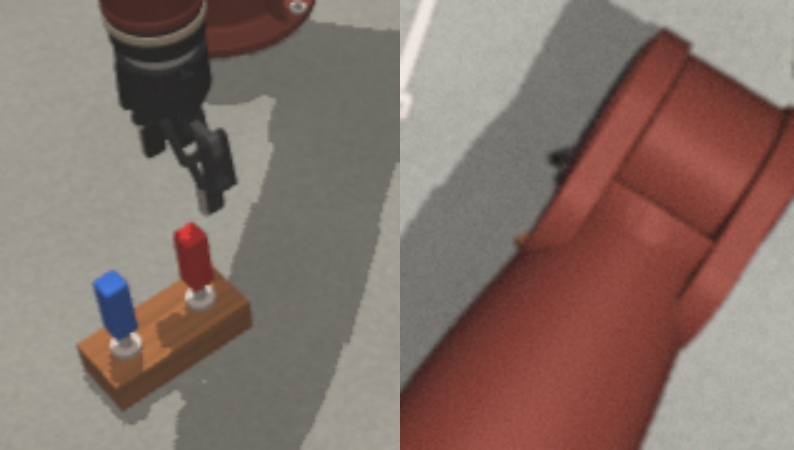

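The gripper is open above the red key, with its fingers either side of the handle line. The arm hides the top view. Next I'll descend and close.

Request:
carry_out:
  commands:
    - [0,0,5,0,0,0,100]
    - [0,0,8,0,0,0,100]
    - [0,0,11.3,0,0,0,100]
    - [0,0,11.3,0,0,0,100]
    - [0,0,11.3,0,0,0,0]
    - [0,0,11.3,0,0,0,0]
    - [0,0,11.3,0,0,0,0]
    - [0,0,11.3,0,0,0,0]
    - [0,0,11.3,0,0,0,0]
    - [0,0,11.3,0,0,0,0]
  force: 90

```text
clock: 3.9
tool_pos: [0.5063, -0.1658, 0.0882]
eef_rot: [0.0, 0.585, 0.811, -0.0]
wrist_force: [-2.7, -0.9, 5.7]
finger_gap: 0.292
grasp_force: 87.7
```

```bash
python3 - <<'E'
from h import *
go(np.array([.5055,-.166,.22]),18.5)
s=get_image("scene");cv2.imwrite("pics/grip.png",cv2.resize(s["image"][160:310,180:330],(600,600))[:,:,::-1]);print(bot.state()["grasp_force"],bot.state()["finger_gap"])
E
```

```text
shift [-1.000e-02 -8.000e-02 -1.318e+01] turn [ 0.01  0.06 -0.04]
87.70296692848206 0.29081201718332633
```

View pics/grip.png

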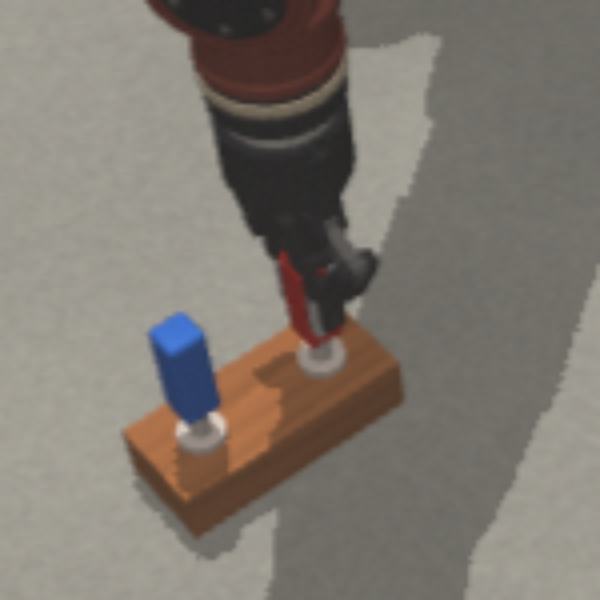

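The handle is gripped (about 25 mm opening, 88 N), and the collar is still seated on the stand. Next I'll lift it.

Request:
carry_out:
  commands:
    - [0,0,-2,0,0,0,0]
    - [0,0,-5,0,0,0,0]
    - [0,0,-9,0,0,0,0]
    - [0,0,-13.5,0,0,0,0]
    - [0,0,-13.5,0,0,0,0]
    - [0,0,-13.5,0,0,0,0]

```text
clock: 4.7
tool_pos: [0.5062, -0.1652, 0.2224]
eef_rot: [0.0, 0.584, 0.811, 0.0]
wrist_force: [0.3, 0.9, -1.0]
finger_gap: 0.295
grasp_force: 88.4
```

```bash
python3 - <<'E'
from h import *
go(np.array([.476,.205,.222]),2.4)
s=get_image("scene");cv2.imwrite("pics/lift.png",cv2.resize(s["image"][130:290,180:340],(600,600))[:,:,::-1]);print(bot.state()["wrist_force"],bot.state()["finger_gap"])
E
```

```text
shift [36.07  8.87  0.05] turn [ 2.000e-02 -1.000e-02  1.608e+01]
[-0.03374525  0.210152   -1.5454497 ] 0.2931057672466845
```

View pics/lift.png

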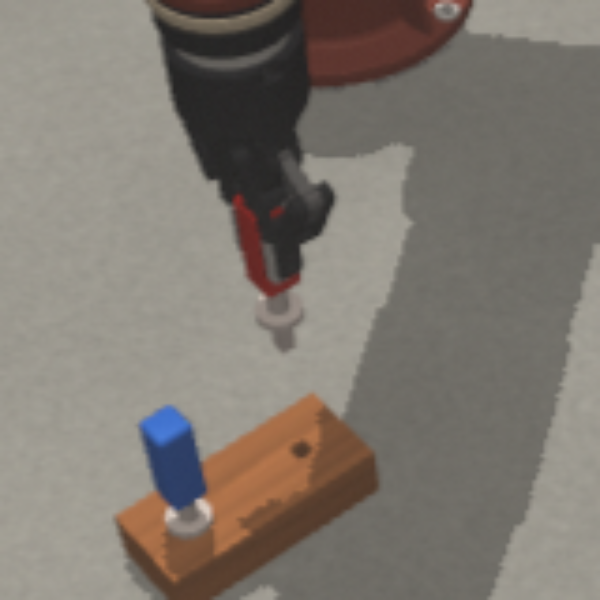

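The key is out of the stand and hanging straight, with its tip at about (257,223) in the full image. Next I'll carry it over the knob.

Request:
carry_out:
  commands:
    - [36.1,8.9,0,0,0,16.1,0]
    - [36.1,8.9,0,0,0,16.1,0]
    - [36.1,8.9,0,0,0,16.1,0]
    - [36.1,8.9,0,0,0,16.1,0]
    - [36.1,8.9,0,0,0,16.1,0]
    - [36.1,8.9,0,0,0,16.1,0]
    - [36.1,8.9,0,0,0,16.1,0]
    - [36.1,8.9,0,0,0,16.1,0]
    - [36.1,8.9,0,0,0,16.1,0]

```text
clock: 5.88
tool_pos: [0.4762, 0.2041, 0.2218]
eef_rot: [-0.0, 0.693, 0.721, -0.0]
wrist_force: [0.9, -0.4, -1.1]
finger_gap: 0.294
grasp_force: 88.5
```

```bash
python3 - <<'E'
from h import *
go(np.array([.476,.205,.222]),2.4)
s=get_image("scene");x0,y0=355,130
print(plane(s,(256.8,223.3),.144))
cv2.imwrite("pics/over.png",cv2.resize(s["image"][y0:y0+75,x0:x0+75],(600,600),interpolation=cv2.INTER_CUBIC)[:,:,::-1])
P=lambda X:(lambda q:q[:2]/q[2])(s["intrinsics"]@(s["R"]@X+s["t"]))
for X in([.476,.205,.144],[.476,.205,.174],[.476,.205,.11],[.476,.205,.1]):print(X,(P(np.array(X))-[x0,y0])*8)
E
```

```text
shift [ 0.09 -0.02 -0.02] turn [-0.05  0.01 -0.13]
[ 0.5116962  -0.16564062  0.144     ]
[0.476, 0.205, 0.144] [314.18789676 349.6040612 ]
[0.476, 0.205, 0.174] [322.96227734 278.91410563]
[0.476, 0.205, 0.11] [304.60919254 426.77397302]
[0.476, 0.205, 0.1] [301.8627273  448.90060681]
```

View pics/over.png

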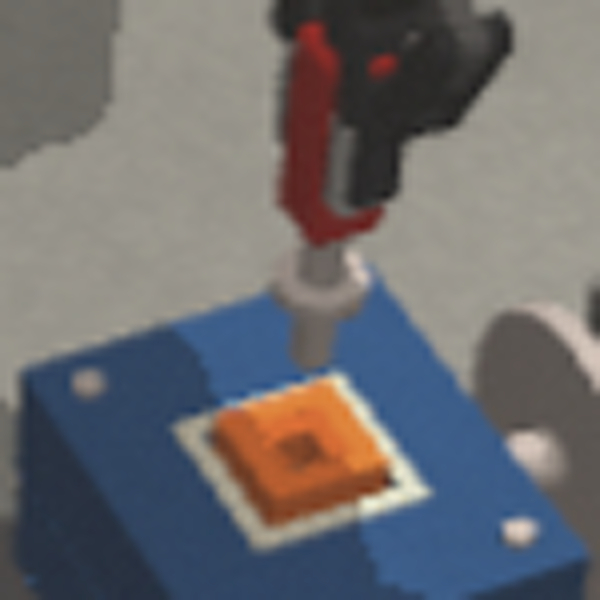

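The tip hangs over the knob, at about (312,355) in the crop against (318,353) predicted. The recess is at (303,450), so they line up to within about 2 mm, well inside the chamfer. I'll descend gently.

Request:
carry_out:
  commands:
    - [0,0.1,2,0,0,0,0]
    - [0,0.1,3,0,0,0,0]
    - [0,0.1,3.5,0,0,0,0]
    - [0,0.1,4,0,0,0,0]
    - [0,0.1,4.5,0,0,0,0]
    - [0,0.1,5,0,0,0,0]
    - [0,0.1,5,0,0,0,0]

```text
clock: 6.8
tool_pos: [0.477, 0.2053, 0.1719]
eef_rot: [-0.0, 0.692, 0.722, -0.0]
wrist_force: [-0.0, -0.1, -0.5]
finger_gap: 0.293
grasp_force: 88.5
```

```bash
python3 - <<'E'
from h import *
s=get_image("scene");x0,y0=355,130
print(bot.state())
cv2.imwrite("pics/ins.png",cv2.resize(s["image"][y0:y0+75,x0:x0+75],(600,600),interpolation=cv2.INTER_CUBIC)[:,:,::-1])
E
```

```text
{'clock': 6.85, 'joint_positions': array([ 1.54218175e-01, -1.46233103e-01, -2.56858229e-01,  1.46024787e+00,
        6.28309011e-05,  1.68347111e+00]), 'dq': array([-0.00037911, -0.00060629,  0.00652433,  0.00264492, -0.0005894 ,
       -0.00172409]), 'tau': array([-6.24143140e-03, -4.33580554e+01,  5.07267952e+01, -4.70802910e-02,
        4.07223388e-04, -6.24838208e-05]), 'tool_pos': array([0.47711349, 0.20534436, 0.17224961]), 'eef_rot': array([-4.82323270e-05,  6.92267490e-01,  7.21640991e-01, -1.14126208e-05]), 'wrist_force': array([ 0.12883918, -0.39930373, -1.03387596]), 'wrist_torque': array([-0.00848406,  0.01578038, -0.00783443]), 'grasp_force': 88.47545742988586, 'finger_gap': 0.2955662189855562}
```

View pics/ins.png

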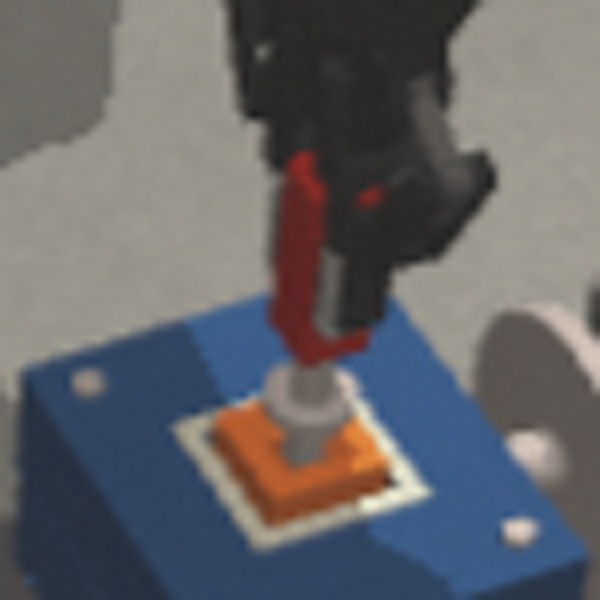

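The tip is inside the recess, centred, with the knob still proud and no force reading. I'll step down to find contact.

Request:
carry_out:
  commands:
    - [0,0,0.1,0,0,0,0]
    - [0,0,0.2,0,0,0,0]
    - [0,0,0.3,0,0,0,0]
    - [0,0,0.4,0,0,0,0]
    - [0,0,0.4,0,0,0,0]

```text
clock: 7.48
tool_pos: [0.4772, 0.2053, 0.1683]
eef_rot: [-0.0, 0.692, 0.722, 0.0]
wrist_force: [0.9, -0.9, -1.3]
finger_gap: 0.294
grasp_force: 88.7
```

Request:
carry_out:
  commands:
    - [0,0,0.1,0,0,0,0]
    - [0,0,0.1,0,0,0,0]
    - [0,0,0.1,0,0,0,0]

```text
clock: 7.85
tool_pos: [0.4772, 0.2053, 0.1675]
eef_rot: [0.0, 0.692, 0.722, 0.0]
wrist_force: [-1.2, -0.4, 2.4]
finger_gap: 0.295
grasp_force: 88.8
```

Request:
carry_out:
  commands:
    - [0,0,0.1,0,0,0,0]
    - [0,0,0.2,0,0,0,0]
    - [0,0,0.2,0,0,0,0]
    - [0,0,0.2,0,0,0,0]

```text
clock: 8.35
tool_pos: [0.4772, 0.2054, 0.1654]
eef_rot: [0.0, 0.692, 0.722, 0.0]
wrist_force: [-0.6, 0.4, 4.1]
finger_gap: 0.296
grasp_force: 88.8
```

Request:
carry_out:
  commands:
    - [0,0,0.1,0,0,0,0]
    - [0,0,0.2,0,0,0,0]
    - [0,0,0.3,0,0,0,0]
    - [0,0,0.3,0,0,0,0]
    - [0,0,0.3,0,0,0,0]

```text
clock: 8.98
tool_pos: [0.4773, 0.2054, 0.1626]
eef_rot: [0.0, 0.692, 0.722, 0.0]
wrist_force: [-1.2, -0.1, 6.4]
finger_gap: 0.295
grasp_force: 89.2
```

Request:
carry_out:
  commands:
    - [0,0,0.1,0,0,0,0]
    - [0,0,0.2,0,0,0,0]
    - [0,0,0.3,0,0,0,0]
    - [0,0,0.4,0,0,0,0]
    - [0,0,0.45,0,0,0,0]
    - [0,0,0.45,0,0,0,0]
    - [0,0,0.45,0,0,0,0]

```text
clock: 9.85
tool_pos: [0.4773, 0.2054, 0.1585]
eef_rot: [0.0, 0.692, 0.722, 0.0]
wrist_force: [-3.6, -0.0, 8.9]
finger_gap: 0.288
grasp_force: 89.7
```

```bash
python3 - <<'E'
from h import *
A=[]
for i in range(24):
    s=get_image("scene");q=bot.state();A.append(np.r_[q["tool_pos"],q["wrist_force"]])
A=np.array(A);print(A.mean(0).round(4),(A.std(0)/24**.5).round(4))
x0,y0=372,165
cv2.imwrite("pics/flush.png",cv2.resize(s["image"][y0:y0+45,x0:x0+45],(600,600),interpolation=cv2.INTER_CUBIC)[:,:,::-1])
E
```

```text
[ 0.4773  0.2054  0.1585 -2.9215 -0.5911  9.4222] [0.     0.     0.     0.0781 0.0793 0.1008]
```

View pics/flush.png

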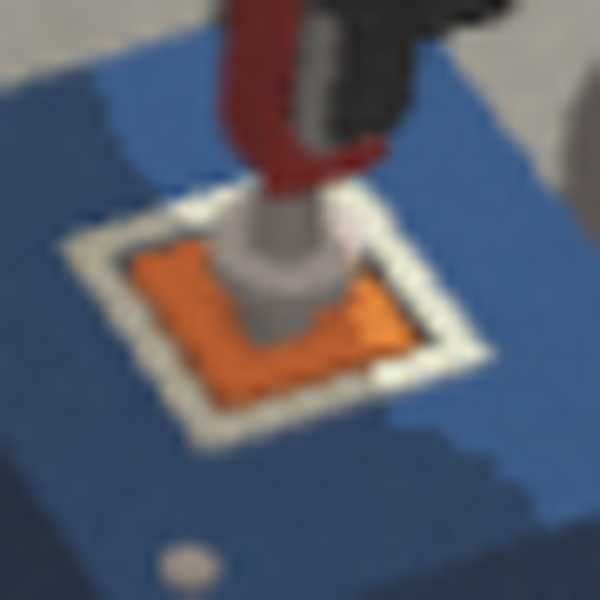

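The knob now looks roughly level with the white edge: orange spans (125,245) to (430,345), with a thin dark gap all round. I'll check the level by comparing the knob's rim edges with the opening in the rectified z=0.1 plane, before and now.

```bash
python3 - <<'E'
from h import *
np.set_printoptions(precision=2,suppress=True,linewidth=200)
ims=[get_image("scene") for _ in range(12)];d=ims[0]
now=np.mean([i["image"] for i in ims],0).astype(np.float32)
old=cv2.imread("pics/scene0.png")[:,:,::-1].astype(np.float32)
K,R,t=d["intrinsics"],d["R"],d["t"];a=np.radians(2.4)
def samp(im,x,y):
    X=np.stack([.476+np.cos(a)*x-np.sin(a)*y,.205+np.sin(a)*x+np.cos(a)*y,0*x+.1],-1)/1
    q=(X@R.T+t)@K.T;q=q[...,:2]/q[...,2:];return cv2.remap(im,q[...,0].astype(np.float32),q[...,1].astype(np.float32),cv2.INTER_CUBIC)
x=np.arange(-38,43,1.)/1000
for n,im in(("old",old),("now",now)):
    for lab,ys in(("y -17..-11",np.linspace(-.017,-.011,7)),):
        p=samp(im,*np.meshgrid(x,ys)).mean(0)
        print(n,lab);print("x mm",(x*1000).astype(int).tolist());print("R",p[:,0].astype(int).tolist());print("B",p[:,2].astype(int).tolist())
E
```

```text
old y -17..-11
x mm [-38, -37, -36, -35, -34, -33, -32, -31, -30, -29, -28, -27, -26, -25, -24, -23, -22, -21, -20, -19, -18, -17, -16, -15, -14, -13, -12, -11, -10, -9, -8, -7, -6, -5, -4, -3, -2, -1, 0, 1, 2, 3, 4, 5, 6, 7, 8, 9, 10, 11, 12, 13, 14, 15, 16, 17, 18, 19, 20, 21, 22, 23, 24, 25, 26, 27, 28, 29, 30, 31, 32, 33, 34, 35, 36, 37, 38, 39, 40, 41, 42]
R [59, 59, 59, 58, 55, 55, 61, 82, 113, 149, 180, 204, 217, 222, 220, 219, 219, 219, 218, 217, 216, 217, 216, 216, 216, 217, 217, 217, 218, 219, 218, 218, 218, 218, 217, 215, 215, 215, 216, 217, 218, 219, 219, 218, 219, 219, 219, 217, 218, 219, 218, 211, 196, 178, 159, 144, 134, 129, 127, 126, 125, 125, 130, 143, 165, 189, 210, 221, 220, 208, 186, 156, 126, 98, 78, 65, 59, 57, 58, 59, 59]
B [133, 133, 133, 132, 132, 134, 139, 145, 148, 144, 130, 111, 91, 76, 66, 61, 58, 57, 57, 58, 58, 58, 58, 58, 58, 58, 58, 59, 59, 60, 59, 59, 59, 59, 59, 58, 58, 58, 58, 59, 59, 59, 59, 59, 59, 60, 60, 59, 59, 60, 59, 57, 54, 51, 47, 44, 43, 41, 40, 39, 38, 41, 53, 79, 114, 150, 179, 195, 196, 189, 178, 166, 154, 144, 138, 135, 133, 133, 134
[... 414 characters left out ...]
 116, 140, 158, 166, 165, 157, 143, 127, 115, 116, 129, 149, 166, 177, 181, 181, 179, 175, 173, 170, 168, 168, 168, 169, 168, 166, 165, 165, 164, 161, 157, 154, 151, 148, 145, 144, 144, 145, 147, 149, 151, 154, 160, 167, 173, 177, 180, 183, 184, 182, 176, 167, 157, 150, 149, 152, 158, 163, 166, 164, 156, 141, 118, 96, 76, 62, 53, 48, 47, 47, 47, 47]
B [100, 99, 99, 99, 97, 96, 98, 105, 115, 126, 135, 142, 144, 142, 138, 130, 116, 100, 83, 69, 58, 51, 48, 47, 47, 47, 48, 49, 51, 51, 52, 52, 53, 52, 51, 51, 49, 48, 48, 48, 48, 48, 49, 52, 54, 55, 56, 56, 57, 56, 55, 52, 49, 47, 47, 47, 47, 46, 45, 44, 43, 47, 58, 76, 97, 117, 131, 139, 140, 137, 130, 121, 113, 105, 101, 98, 98, 98, 98, 98, 98]
```

Rim against opening: the vision reading puts the knob flush to slightly low, while the force and contact height put it about 0.3–1 mm proud. Combining these, I'll press 0.5 mm more, ease the sideways load and hold.

Request:
carry_out:
  commands:
    - [0,-0.03,0.02,0,0,0,0]
    - [0,-0.05,0.05,0,0,0,0]
    - [0,-0.05,0.05,0,0,0,0]
    - [0,-0.05,0.05,0,0,0,0]
    - [0,-0.05,0.05,0,0,0,0]
    - [0,-0.05,0.05,0,0,0,0]

```text
clock: 12.4
tool_pos: [0.4772, 0.2054, 0.1582]
eef_rot: [0.0, 0.692, 0.722, 0.001]
wrist_force: [-2.2, -0.4, 9.3]
finger_gap: 0.291
grasp_force: 89.9
```

```bash
python3 - <<'E'
from h import *
A=[]
for i in range(20):
    s=get_image("scene");q=bot.state();A.append(np.r_[q["tool_pos"],q["wrist_force"]])
A=np.array(A);print(A.mean(0).round(4),q["finger_gap"],q["grasp_force"])
x0,y0=372,165
cv2.imwrite("pics/flush2.png",cv2.resize(s["image"][y0:y0+45,x0:x0+45],(600,600),interpolation=cv2.INTER_CUBIC)[:,:,::-1])
E
```

```text
[ 0.4772  0.2054  0.1582 -1.7938 -0.5339  9.5944] 0.2923114419218296 89.87990498542786
```

View pics/flush2.png

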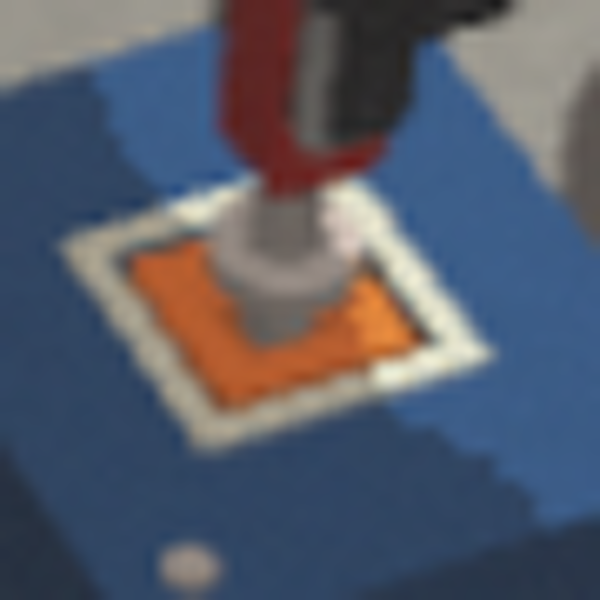

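The orange face looks level with the white edge, with a slim gap on every side. One small final step to 0.158, then hold for over 2 s.

Request:
carry_out:
  commands:
    - [0,0,0.03,0,0,0,0]
    - [0,0,0.03,0,0,0,0]
    - [0,0,0.03,0,0,0,0]
    - [0,0,0.03,0,0,0,0]
    - [0,0,0.03,0,0,0,0]
    - [0,0,0.03,0,0,0,0]
    - [0,0,0.03,0,0,0,0]
    - [0,0,0.03,0,0,0,0]
    - [0,0,0.03,0,0,0,0]
    - [0,0,0.03,0,0,0,0]
    - [0,0,0.03,0,0,0,0]
    - [0,0,0.03,0,0,0,0]

```text
clock: 14.9
tool_pos: [0.4772, 0.2054, 0.1579]
eef_rot: [0.001, 0.692, 0.722, 0.001]
wrist_force: [-1.6, -0.2, 10.8]
finger_gap: 0.293
grasp_force: 89.9
```

Request:
carry_out:
  commands:
    - [0,0,0,0,0,0,0]
    - [0,0,0,0,0,0,0]
    - [0,0,0,0,0,0,0]
    - [0,0,0,0,0,0,0]
    - [0,0,0,0,0,0,0]
    - [0,0,0,0,0,0,0]
    - [0,0,0,0,0,0,0]
    - [0,0,0,0,0,0,0]
    - [0,0,0,0,0,0,0]
    - [0,0,0,0,0,0,0]
    - [0,0,0,0,0,0,0]
    - [0,0,0,0,0,0,0]

```text
clock: 16.4
tool_pos: [0.4772, 0.2053, 0.1579]
eef_rot: [0.001, 0.692, 0.722, 0.001]
wrist_force: [-2.4, -1.2, 9.8]
finger_gap: 0.301
grasp_force: 89.9
```

```bash
python3 -c "
from rig import bot,ticket
q=bot.state();print(q['clock'],q['tool_pos'],q['wrist_force'],q['grasp_force'])
print(ticket.close_job())"
```

```text
16.4 [0.47720043 0.20532813 0.15793779] [-2.39149576 -1.16196738  9.83471261] 89.8879337310791
the job is handed in; nothing more can be done
None
```

Job handed in at 16.4 s: the key is still gripped and has held the knob down for over 2 s, flush to within about 1 mm by my measurements (camera, force and contact height differ by about that much), and I touched nothing else on the table.

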